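# Press the touch-latch cabinet door and swing it open

## Task

Either the paint tin or the small carton stands close in front of the handleless door of the little bench cabinet. First slide that one along the table, without lifting it, until it is right out of the door's swing; then press the shut door in with your fingertips near its free edge so that the catch lets go and the door springs ajar, and finally swing it wide open, square to the cabinet front or beyond. The opening door must not knock the tin or the carton, everything stays upright on the table, and the other things are left where they are.

Things in the scene. Friction and masses are not known exactly. Their poses are not given: they have to be found in the camera images.
- cab: Plywood bench cabinet, fixed, 150 deep (x) x 310 wide (y) x 185 mm high. Origin: centre of its underside, at table height; x points into the cabinet, y to its left, z up. Carcase front at x = -75 mm. Left part (y 40 to 143 mm): open pigeonholes; right part: behind the grey door. A flat brush (18 mm high) lies on top, its near side at about x = 0.
- door (a joint): Door angle, rad. 0 latched shut; negative pressed in (stop at -0.034); positive open, free edge swinging toward the robot and left, pi/2 square to the front, up to 1.80. Pressed beyond about -0.02 (3 mm at the free edge) the catch lets go, once; as the finger draws back a damped spring pushes the door to about 0.34 in about a second. From there only hinge friction (0.12 N m): it stays where left.
- door_panel: Grey handleless door 182 mm wide, 173 high (z 10 to 183 mm over the table), 14 thick, hinged at its left edge. Origin on the hinge axis at table height; axes as the cabinet's when shut. Outer face x = -2 mm, inner face x = +12 mm, free edge y = -185.5 mm. The inner face is bare above z = 90 mm; below that, near the free edge, a steel hook stands out 40 mm.
- press_spot (a point): Point on the outer face of the door, 22 mm in from the free edge, 150 mm above the table (33 mm below the door's top): a good place to press. It takes about 4 to 8 N to push it in the 3 mm that free the catch; the rigid stop comes at 5 mm. When the door stands ajar the gap behind it here is about 55 mm wide between door and carcase.
- door_hinge (a point): Point on the vertical hinge axis of the door, fixed to the cabinet, at cabinet x = -94 mm, y = 31.5 mm, z = 96.5 mm.
- paint_tin: Round paint tin, 77 mm diameter, 77 mm high, about 0.26 kg, upright on the table. Origin: centre of its underside. Stands in front of the door or at the left of the cabinet, out of the way.
- nail_box: Small carton, 53 (x) x 75 (y) x 46 mm high, about 0.28 kg. Origin: centre of its underside. Stands at the other of these two places.
- tape_measure: Steel rule in a yellow case, 36 x 78 x 64 mm, on the table in front; leave alone. Origin: centre of its underside.
- glue_bottle: Glue bottle with orange cap, 62 mm diameter, 167 mm high, on the right; leave alone. Origin: centre of its underside.
- pliers: Pliers with red handles lying flat on the card sheet in front on the left, 52 x 164 x 13 mm; leave alone. Origin: centre of the underside.

How it is judged:
On the way, in this order (a step that is already met when the one before it is completed fails the run):
1. tin and carton are both out of the door's swing while the door is still shut ((horizontal distance between paint_tin and door_hinge above 0.225 m or y of paint_tin in the frame of cab above 0.09 m) and (horizontal distance between nail_box and door_hinge above 0.23 m or y of nail_box in the frame of cab above 0.09 m) and value of joint door below 0.03 rad), for 0.2 s.
2. the shut door is pressed in with the fingers (value of joint door below -0.012 rad and contact force between the fingers and door_panel above 1 N).
3. the catch has let go and the door stands ajar (value of joint door above 0.2 rad), for 0.1 s.
At the end, for the whole second after the job is handed in: The door stands open by 1.45 rad or more and at rest; tin and carton stand upright on the table, at rest, out of the door's swing (tin's centre over 225 mm, carton's over 230 mm from the hinge axis, or more than 90 mm to the left of the cabinet's centre line) (value of joint door above 1.45 rad and velocity of joint door between -0.05 and 0.05 rad/s and (horizontal distance between paint_tin and door_hinge above 0.225 m or y of paint_tin in the frame of cab above 0.09 m) and (horizontal distance between nail_box and door_hinge above 0.23 m or y of nail_box in the frame of cab above 0.09 m) and angle between each of paint_tin, nail_box's own z axis and vertical below 0.1 rad and height (world z) of paint_tin between -0.01 and 0.01 m and height (world z) of nail_box between -0.01 and 0.01 m and linear speed of each of paint_tin, nail_box below 0.02 m/s); the robot touches nothing.
It fails at once if the tin or the carton was lifted (height (world z) of any of paint_tin, nail_box above 0.02 m).
It fails at once if the tin or the carton was tipped (angle between any of paint_tin, nail_box's own z axis and vertical above 0.5 rad).
It fails at once if the opening door knocked the tin or the carton (value of joint door above 0.05 rad and (contact force between door_panel and paint_tin above 1 N or contact force between door_panel and nail_box above 1 N)).
It fails at once if the one of tin and carton that was not in the way was moved too (distance of each of paint_tin, nail_box from where it was at the start of the episode above 0.03 m).
It fails at once if the tape measure, the glue bottle or the pliers were disturbed (distance of any of tape_measure, glue_bottle, pliers from where it was at the start of the episode above 0.03 m).
It also fails if it takes over 64 s, if anything falls off the work surface, if the arm or the gripper's body presses on something with over 40 N, if the wrist force passes 120 N, or if a joint passes its speed limit or range.

## Robot

A 6-joint arm with a two-finger parallel gripper is mounted at the origin on a cart in front of the work surface, level with it; the furniture and walls round the work are solid. World frame = base frame: x ahead of the robot, y to its left, z up, the work surface at z = 0. Lengths are in m, angles in rad, forces in N, time in s.
With the tool pointing down it reaches from about 0.3 to 0.825 m from the base axis. Payload 5.4 kg.
Tool frame: the origin (TCP) lies on the centre line of the jaws, within the pads' length; the fingertips stand 22 mm ahead of it and the grasp point (between the pads) lies 3 mm ahead of it; z points along the fingers, y is the line along which they close (so a half turn about z gives the same grasp; the last joint's range is limited). The gripper opens to 92 mm and grips with 3 to 60 N. Pads are 20 mm wide; open, the fingers measure 128 mm over their backs; the gripper's body (75 mm by 189 mm) begins 69 mm behind the grasp point.
Start: joints at [-1.453, 0.158, 1.597, -0, 1.386, -0.21], TCP at [0.185, -0.544, 0.237] pointing down, gripper open.
Joint ranges: [-2.91, 2.91], [-0.94, 2.29], [0.18, 2.7], [-1.29, 4.43], [0.17, 2.64], [-3, 3]. Speed limits (rad/s): [2.57, 2.57, 3.14, 3.14, 3.14, 3.14].

## Interface

Orientations are given as a rotation vector (axis times angle).
In Python, from workcell import * gives the robot as it stands. Calls block until the motion is done:
- goto(position, orientation): joint-space move of the TCP to a pose.
- line_to(position, rot=None, max_speed=0.15): straight line of the TCP; rot=None keeps the orientation; max_speed is the mean speed in m/s.
- set_joints(angles): joint-space move.
- set_gripper(opening, newtons=None): opening from 0.0 (shut) to 1.0 (fully open); newtons is the grip in N (None keeps the last); returns when the fingers have stopped.
- hold(seconds).
- inverse_kinematics(position, orientation): joint angles nearest the present ones, or None.
- read_camera(name): name is "scene" or "top" or "wrist"; returns a dict with "pixels" (400x640x3 uint8, blue, green, red), "fx", "fy", "cx", "cy" (pixels), "k1" (the pictures are not rectified: a ray, as slopes to the right and down, at radius r is drawn at 1 + k1 r^2 times it, then the intrinsics apply), "R" (3x3) and "t" (3): a world point X has camera coordinates R X + t. Camera axes: x right, y down, z forward; pixel columns grow to the right and rows downward; lengths in m; the calibration is good to about 2 mm. A picture is of the moment at which its call begins. There is no depth.
A pose or a line that the arm cannot do raises MotionError and nothing moves.
- job_done(): hands the job in; it is judged then, once.
Trained networks look in a picture, given as the dict that the camera call returned (one of the last four; its "shot" number tells which), for a name from the list of things; names that differ only in an ending like _2 or _b are one class to them, and where a whole thing is asked for, a point or a joint stands for the part that bears it (a point fixed in the world has none). Each returns a list of dicts, best first, with "p" (0 to 1); they miss things now and then, are a little off and sometimes report something else, mostly with a low value. They report only what shows in the picture. A call takes as long as a camera call.
- cut_out(query, picture): "region" (400x640 bool, what is visible of it).
- place_of(query, picture): "location" ([x, y, z] in m, in the coordinates of the camera as it stood for that picture, good to about 4 mm: a listed point, or the origin of a listed thing).
Readings, each from a call of its own:
- current_clock(): time.
- current_joints(): joint angles.
- current_joint_vel(): joint speeds.
- current_effort(): joint torques, N m.
- current_ee_pos(): TCP position.
- current_tool_rot(): TCP orientation.
- current_contact_force(): force on the tool from outside, world axes, zero at the start.
- current_ft_torque(): the same for the moment, N m.
- current_opening(): opening from 0.0 (shut) to 1.0 (fully open).
- current_grip_force(): force on a finger pad.
Only numpy, scipy, OpenCV 4.12 (cv2) and the standard library are available. Lean on these libraries where they do the work, as an engineer would, in place of code of your own. Each camera call takes 0.05 s, during which the arm holds its last target. There are 200 camera calls.

## Working session

There is one attempt and no reset: what is moved stays moved. The work goes in short steps, each a Python script; the robot and the scene stay as the last script left them, time stands still between calls to the robot, and variables do not carry over. Pictures are saved under pics/ and viewed, at most 10 in all, crops included, and the job is handed in when it is done.

```bash
mkdir -p pics
cat > h.py <<'E'
from workcell import *
import numpy as np, cv2
def w(pic,p): return pic["R"].T@(np.array(p)-pic["t"])
def find(q,pic):
    return [(round(d["p"],2),np.round(w(pic,d["location"]),4).tolist()) for d in place_of(q,pic)[:2]]
E
python3 - <<'E'
from h import *
for c in ["scene","top"]:
    p=read_camera(c); cv2.imwrite(f"pics/{c}0.png",p["pixels"])
    for q in ["cab","door_panel","press_spot","door_hinge","paint_tin","nail_box","tape_measure","glue_bottle","pliers"]:
        print(c,q,find(q,p))
print(current_clock(),current_tool_rot())
E
```

```text
scene cab [(0.73, [0.7233, 0.0466, 0.003])]
scene door_panel [(0.75, [0.6302, 0.0796, 0.0035]), (0.63, [0.5862, 0.292, -0.0046])]
scene press_spot [(0.8, [0.6278, -0.0857, 0.1501]), (0.49, [0.3569, 0.1808, 0.0028])]
scene door_hinge [(0.68, [0.6281, 0.0778, 0.0925])]
scene paint_tin [(0.64, [0.5356, -0.0225, 0.0054])]
scene nail_box [(0.84, [0.5872, 0.2889, 0.0])]
scene tape_measure [(0.84, [0.362, -0.0562, -0.0018])]
scene glue_bottle [(0.83, [0.6708, -0.3316, 0.0004])]
scene pliers [(0.56, [0.3565, 0.1814, 0.0005]), (0.4, [0.538, -0.0202, 0.0018])]
top cab [(0.84, [0.7239, 0.0511, 0.0006])]
top door_panel [(0.79, [0.6356, 0.0814, -0.0037])]
top press_spot [(0.59, [0.6267, -0.0824, 0.1488])]
top door_hinge [(0.77, [0.6287, 0.0801, 0.0927]), (0.44, [0.5332, -0.0271, 0.004])]
top paint_tin [(0.57, [0.5375, -0.024, 0.0035])]
top nail_box [(0.85, [0.5798, 0.2953, 0.0014]), (0.27, [0.6717, -0.3264, -0.0])]
top tape_measure [(0.67, [0.3659, -0.0534, 0.0014])]
top glue_bottle [(0.86, [0.6711, -0.3274, -0.0017])]
top pliers [(0.68, [0.3563, 0.1837, 0.0001])]
1.0 [-3.09948696e+00 -5.12542085e-01 -2.87656153e-05]
```

View pics/scene0.png

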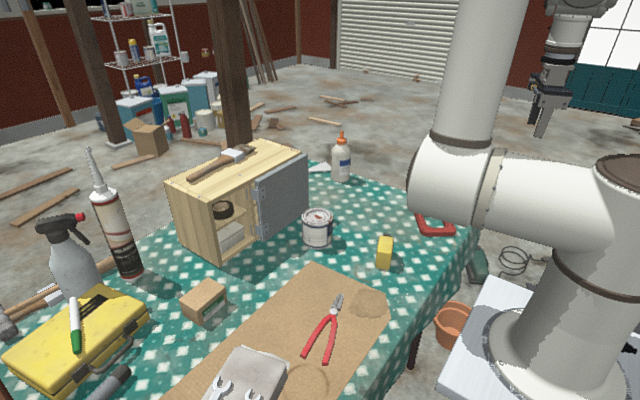

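View pics/top0.png

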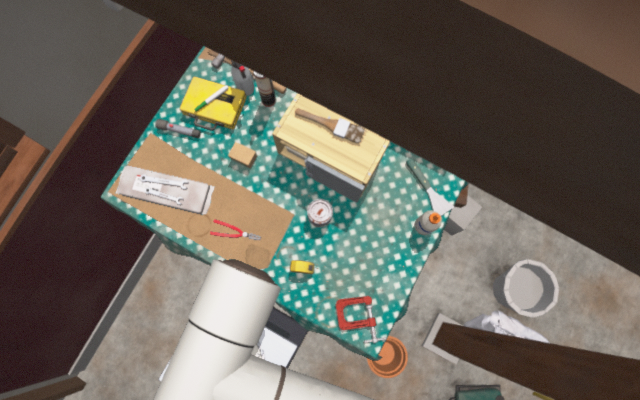

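The tin stands in front of the door (scene px ~317,228; top px ~320,212). The carton is out of the way to the left (scene ~205,300), and the cabinet is nearly square to the world axes. I'll grip the tin lightly, drag it right, and refine the positions with the wrist camera first.

```bash
cat >> h.py <<'E'
from scipy.spatial.transform import Rotation as Ro
def down(yaw=0): return (Ro.from_euler('z',yaw)*Ro.from_euler('x',np.pi)).as_rotvec()
E
python3 - <<'E'
from h import *
goto([0.5365,-0.0233,0.25],down())
p=read_camera("wrist"); cv2.imwrite("pics/w1.png",p["pixels"])
for q in ["paint_tin","press_spot","door_hinge","door_panel"]: print(q,find(q,p))
print(current_joints(),current_clock())
E
```

```text
paint_tin [(0.96, [0.5363, -0.0266, 0.0021])]
press_spot [(0.59, [0.6264, -0.0779, 0.1479])]
door_hinge [(0.92, [0.633, 0.0766, 0.0954]), (0.66, [0.5859, 0.2898, 0.0009])]
door_panel [(0.61, [0.6285, 0.075, -0.0004])]
[-2.69397972e-01  5.05831244e-02  1.68687064e+00 -4.04866232e-06
  1.40420638e+00  1.30215948e+00] 3.4917
```

View pics/w1.png

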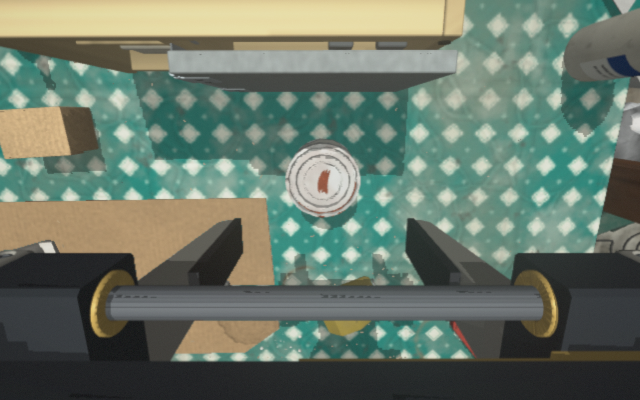

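The wrist view shows the tin at px (323,180), centred between the fingers, and the door square across the top at rows 50–90. Next I grip it and drag.

Run:
```python
from h import *
line_to([0.5365,-0.0247,0.05],down())
print(current_contact_force())
set_gripper(0.0,8)
print(current_opening(),current_grip_force())
line_to([0.525,-0.195,0.05],max_speed=0.07)
set_gripper(1.0)
line_to([0.525,-0.195,0.25])
for c in ["top","wrist"]:
    p=read_camera(c); print(find("paint_tin",p),find("nail_box",p))
cv2.imwrite("pics/w2.png",p["pixels"]);print(current_clock())
```

```text
[0.55108429 0.03290524 0.13886121]
0.8407367178151517 8.000274002552032
[(0.87, [0.5225, -0.1952, 0.0044]), (0.57, [0.631, 0.081, -0.0054])] [(0.95, [0.5828, 0.2948, 0.0011])]
[(0.92, [0.5243, -0.1983, 0.0013]), (0.49, [0.6242, -0.082, 0.1528])] []
10.1333
```

View pics/w2.png

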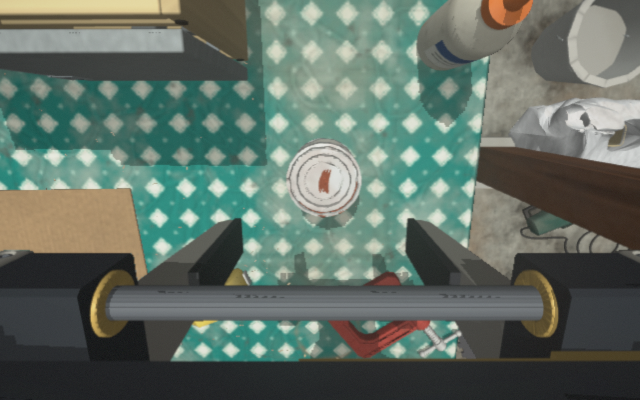

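The tin is upright at (0.524,-0.196), about 0.29 m from the hinge (px 325,180). Next I press the door.

Run:
```python
from h import *
set_gripper(0.0)
goto([0.575,-0.083,0.22],down())
line_to([0.575,-0.083,0.157])
x=0.598; n=0
while x<0.645:
    x+=0.001 if x>0.607 else 0.003
    line_to([x,-0.083,0.157],max_speed=0.03)
    f=current_contact_force()
    if abs(f[0])>0.7: print(round(x,4),np.round(f,1),np.round(current_ee_pos(),4)); n+=1
    if abs(f[0])>18: break
line_to([0.53,-0.083,0.157],max_speed=0.1)
hold(0.6)
line_to([0.53,-0.083,0.27])
for c in ["top","scene","wrist"]:
    p=read_camera(c); print(find("press_spot",p)); cv2.imwrite(f"pics/{c}3.png",p["pixels"])
print(current_clock())
```

```text
0.616 [ 0.8 -0.4  0.2] [ 0.616 -0.083  0.157]
0.618 [-5.3 -0.4  2.2] [ 0.6174 -0.083   0.1569]
0.619 [-6.5 -0.4  3.5] [ 0.6182 -0.083   0.1569]
0.62 [-6.5 -0.7  3.8] [ 0.6191 -0.083   0.1569]
0.621 [-7.2 -1.4  3.7] [ 0.62   -0.083   0.1569]
0.622 [-7.4  0.1  4.2] [ 0.6209 -0.083   0.1569]
0.623 [-7.  -0.1  3.1] [ 0.6219 -0.083   0.1569]
0.624 [-7.9  0.3  5.1] [ 0.6225 -0.083   0.1569]
0.625 [-12.1   0.1   7.8] [ 0.6227 -0.083   0.1569]
0.626 [-16.1   0.2   9.1] [ 0.6227 -0.083   0.1568]
0.627 [-20.8   0.1  11.8] [ 0.6228 -0.083   0.1569]
[(0.2, [0.5239, -0.197, 0.0032])]
[(0.7, [0.5737, -0.0732, 0.1481])]
[(0.56, [0.5718, -0.072, 0.1486])]
21.55
```

View pics/wrist3.png

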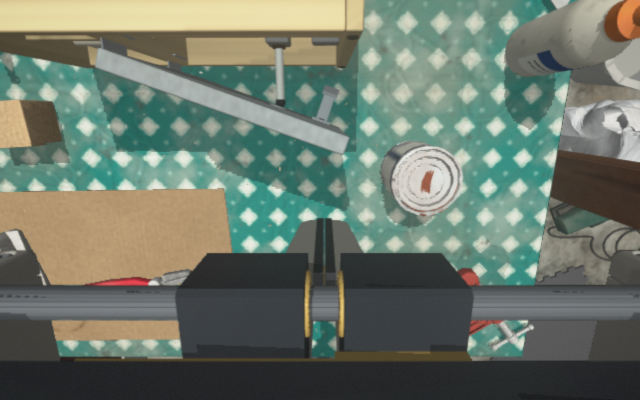

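The door is ajar by about 0.34 rad (free edge at px ~345,145), and its hook (~325,105) and the catch rod (~280,75) sit low. Next I insert the fingers from above behind the door and sweep it open.

Run:
```python
from h import *
H=np.array([0.630,0.079]); Z=0.154
def pose(th,a=0.023,r=0.155):
    v=Ro.from_euler('z',-th).apply([a,-r,0])
    return [H[0]+v[0],H[1]+v[1],Z]
for k in (1.0,0.5,0):
  for off in (0,np.pi):
    ok=[inverse_kinematics(pose(t),down(-k*t+off)) for t in np.arange(.3,1.7,.15)]
    print(k,off,[None if q is None else round(q[5],2) for q in ok])
    if all(q is not None for q in ok): break
  else: continue
  break
s=[0.617,-0.078]
goto([*s,0.27],down(-0.2*k+off))
line_to([*s,Z],max_speed=0.08)
print(current_contact_force())
for t in np.append(np.arange(.35,1.6,.15),1.67):
    line_to(pose(t),down(-k*t+off),max_speed=0.08)
    f=current_contact_force(); print(round(t,2),np.round(f,1))
    if np.linalg.norm(f)>30: break
print(current_clock())
p=read_camera("scene"); cv2.imwrite("pics/s4.png",p["pixels"])
```

```text
1.0 0 [np.float64(1.55), np.float64(1.69), np.float64(1.85), np.float64(2.01), np.float64(2.17), np.float64(2.35), np.float64(2.53), np.float64(2.72), np.float64(2.91), None]
1.0 3.141592653589793 [np.float64(-1.59), np.float64(-1.45), np.float64(-1.29), np.float64(-1.14), np.float64(-0.97), np.float64(-0.8), np.float64(-0.61), np.float64(-0.42), np.float64(-0.23), np.float64(-0.03)]
[-0.33780576  0.21224391 -0.88293429]
0.35 [-0.1  0.  -0.1]
0.5 [ 0.8  0.4 -0.2]
0.65 [ 0.2  0.7 -0.5]
0.8 [-0.  -0.3 -0.3]
0.95 [-0.2  0.3  0.3]
1.1 [-0.1 -0.3  0.1]
1.25 [ 0.3  0.9 -0.7]
1.4 [ 0.3 -0.4  0.6]
1.55 [-0.1  0.5  0.2]
1.67 [-1.  -0.4  0.4]
29.8917
```

View pics/s4.png

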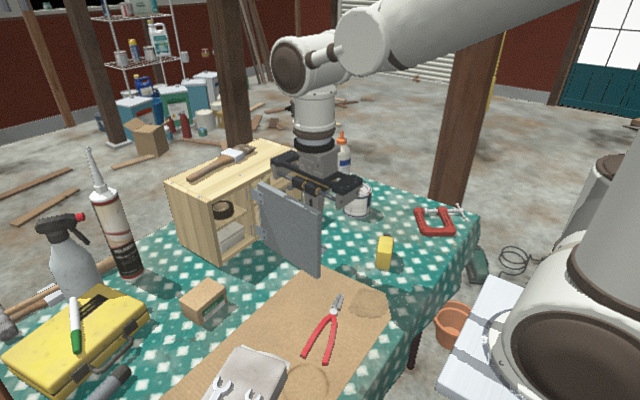

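The door now stands out toward the robot, about square (free edge at px ~320,240). Next I back off from it, rise and check.

Run:
```python
from h import *
p0=current_ee_pos()
line_to([p0[0],p0[1]-0.035,p0[2]],max_speed=0.06)
line_to([p0[0],p0[1]-0.035,0.3])
p=read_camera("wrist"); print(find("press_spot",p),find("door_panel",p),p0)
goto([0.4,-0.3,0.3],down(np.pi-1.2))
for c in ["top","scene"]:
    p=read_camera(c); print(c,[find(q,p) for q in ["press_spot","paint_tin","nail_box"]])
    cv2.imwrite(f"pics/{c}5.png",p["pixels"])
print(current_clock(),current_contact_force())
```

```text
[(0.66, [0.4648, 0.0991, 0.1493])] [] [0.47363438 0.0709075  0.15399302]
top [[(0.77, [0.4679, 0.0979, 0.1498])], [], [(0.75, [0.5827, 0.2956, -0.0012])]]
scene [[], [(0.73, [0.5251, -0.1911, 0.0017]), (0.35, [0.4719, 0.0978, 0.1502])], [(0.6, [0.589, 0.2915, -0.0008])]]
33.6583 [ 0.45482029  0.68926386 -0.25104323]
```

View pics/top5.png

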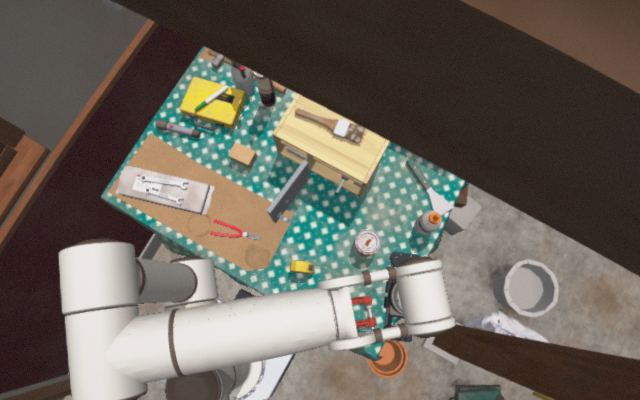

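The top view shows the door at about 1.67 rad (free edge near px 280,215), the tin at (367,243), the carton unmoved at (242,155), and the arm clear.

```bash
python3 -c "
from h import *
print(job_done())"
```

```text
the job is handed in; nothing more can be done
None
```

I slid the tin clear, pressed the catch free, swung the door to about 1.67 rad without knocking anything, and handed the job in at about 34 s; the hand-in call returned no verdict.

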